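# Blank off the port and hold the reservoir down for a leak check

### The arm

A 6-joint arm with a two-finger parallel gripper is mounted at the origin on the work surface. World frame = base frame: x ahead of the robot, y to its left, z up, the work surface at z = 0. Lengths are in mm, angles in rad, forces in N, time in s.
With the tool pointing down it reaches from about 325 to 925 mm from the base axis. Payload 3.1 kg.
Tool frame: the origin (TCP) lies midway between the tips of the shut fingers; the grasp point (between the pads) lies 19 mm behind it; z points along the fingers, y is the line along which they close (so a half turn about z gives the same grasp; the last joint's range is limited). The gripper opens to 85 mm and grips with 20 to 120 N. Pads are 22 mm wide; open, the fingers measure 114 mm over their backs; the gripper's body (76 mm by 85 mm) begins 54 mm behind the grasp point. The pads swing forward as they close: fully open they stand 13 mm farther back than shut.
Start: joints at [1.213, 0.217, 1.613, -0, 1.311, -0.112], TCP at [152.063, 606.231, 231.3] pointing down, gripper open.
Joint ranges: [-2.75, 2.75], [-0.78, 2.1], [0.31, 2.55], [-1.13, 4.27], [0.13, 2.63], [-2.58, 2.58]. Speed limits (rad/s): [2.79, 2.79, 3.14, 3.14, 3.14, 3.14].

### API

Orientations are given as a unit quaternion [w, x, y, z].
In Python, from plant import get_state, capture, sign_off gives the robot as it stands. The module is installed in compiled form; this text tells all that it offers.
- The arm moves only by the tool servo_tool, never from a script. Its argument "increments" is text: rows parted by semicolons, each of 7 numbers parted by spaces: the shift along the tool's x, y, z as a fraction of full scale, then the turn, a rotation vector about the tool's x, y, z as a fraction of full scale, then the closure, from -1 (fully open) to 1 (shut). A call has 1 to 8 rows; each row shifts and turns the commanded pose from where the row before left it, along the tool's axes as they then stand; what a row does not reach is not made up. Full scale, the value 1, is 30 mm for a shift and 0.1 rad for a turn. A row lasts 1/12 s, in which the tool goes at most 41.7 mm and 7.16 degrees, less where a joint would pass 70% of its speed; a pose out of reach is approached as far as the arm can. A call with a number of a shift or a turn outside -1 to 1 is refused whole. A call with a gripper value outside its range is refused whole. The fingers move at their own pace and stop on an object; "grip_force" is the grip in N (left out, the last holds). Time passes only in rows, so rows that do not move let the fingers close. It gives the time, the measured TCP pose, the force, the opening and the grip force at its end, in the units of the state.
- get_state(): the state, without advancing time (a new reading comes with each control period).
- capture(name): name is "scene" or "top"; returns a dict with "pixels" (384x512x3 uint8, red, green, blue), "camera_matrix" (3x3 intrinsics, pixels), "R" (3x3) and "t" (3): a world point X has camera coordinates R X + t. Camera axes: x right, y down, z forward; pixel columns grow to the right and rows downward; lengths in mm; the calibration is good to about 2 mm. A picture is of the moment at which its call begins. There is no depth.
- sign_off(): hands the job in; it is judged then, once.
The state is a dict: "time": time; "joint_positions": joint angles; "joint_vel": joint speeds; "effort": joint torques, N m; "tcp_pos": TCP position; "ee_rot": TCP orientation; "ft_force": force on the tool from outside, world axes, zero at the start; "ft_torque": the same for the moment, N m; "finger_gap": finger opening in mm; "finger_force": force on a finger pad.
Only numpy, scipy, OpenCV 4.12 (cv2) and the standard library are available. Lean on these libraries where they do the work, as an engineer would, in place of code of your own. Each camera call takes 0.05 s, during which the arm holds its last target. There are 200 camera calls.

### The job

Get the cooling-loop reservoir ready for its leak check on the test jig: push the metal blanking sleeve, open end down, fully home on the jig's upright port spigot, then set the round reservoir upright in the sprung ring cradle and press it straight down until the ring is at, or very nearly at, the bottom of its travel. Finish while still holding it pressed down and steady, with the sleeve still fully home; do not let go. Leave the fan, the cup and the screwdriver where they are.

Things in the scene. Friction and masses are not known exactly. Their poses are not given: they have to be found in the camera images.
- jig: Leak-test jig fixed to the desk: aluminium base plate 120 (x) x 250 (y) x 20 mm thick, origin at the centre of its underside, on the desk top, z up. It carries the port spigot at y = -70 mm and the sprung ring cradle at y = +55 mm, both at x = 0 of its own frame. Its place and yaw (within about 30 degrees) vary.
- port_base (a point): On the jig: centre of the round shoulder (38 mm across, top 28 mm above the desk) on which the sleeve seats. From this point the steel spigot rises 30 mm, 16 mm in diameter, its top 4 mm tapered to 10 mm. z up.
- ring_top (a point): Centre of the hole of the steel ring, at the ring's top face; moves with the ring. Ring 76 mm outside, hole 56 mm, 8 mm thick, top 65 mm above the desk when up and 45 mm when fully pressed (nothing but the plate, top at 20 mm, beneath). Three guide posts with 13 mm heads stand round it 46 mm from its axis, tops 72 mm above the desk.
- cradle (a joint): How far the ring is pressed down, m: 0 up, 0.020 on its bottom stop. Its springs begin to yield at about 4 N and take about 14 N at the bottom (500 N/m); they push it up again when released. The reservoir's own weight does not press it down.
- reservoir: Loose round flask, upright on the desk: white bulb 70 mm in diameter (centre 36 mm up) on a flat foot 40 mm across, neck 28 mm in diameter from 68 to 114 mm up, then a black stopper 22 mm across to 124 mm (the top). Origin under the foot, z up. 0.11-0.21 kg. In the ring its bulb rests on the hole's edge, origin 15 mm below the ring's top face. Stands left or right of the jig.
- sleeve: Blanking sleeve, loose, standing on the desk with its open end down: brass tube 28 mm outside, 19 mm bore, 45 mm tall, closed at the top by a 7 mm thick end (bore 38 mm deep). Origin at the centre of the open lower end, z up. About 0.05 to 0.09 kg. It stands on the other side of the jig from the reservoir.
- fan: Bystander: loose black case fan lying flat, 80 x 80 x 25 mm, origin at the centre of its underside.
- cup: Bystander: loose pale cup, 72 mm across, 85 mm tall, origin at the centre of its underside.
- screwdriver: Bystander: loose screwdriver, 190 mm long, lying along its own x (which points roughly to the left, +y); origin near its middle, on the desk.
Not all that is in view belongs to the job. Leave any purple look-alike of the reservoir alone. Of the things that look like the sleeve, the smaller one is meant.

How it is judged:
By the outcome, as a careful person would: the job done as asked, in the order asked, and still so for the second after the job is handed in, while the arm keeps its last pose, push and grip.
It also fails if it takes over 51 s, if anything falls off the work surface, if the arm or the gripper's body presses on something with over 40 N, if the wrist force passes 120 N, or if a joint passes its speed limit or range.

## Working session

There is one attempt and no reset: what is moved stays moved. The work goes in short steps, Python scripts to look and compute and a tool call to move; the robot and the scene stay as the last step left them, time stands still between calls to the robot, and variables do not carry over. Pictures are saved under pics/ and viewed, at most 10 in all, crops included, and the job is handed in when it is done.

Besides the shell and the picture viewer there is one more tool, called after ">>>" by a JSON object that holds its "api" and its "payload", one argument or row to a line. servo_tool: Moves the arm, as the interface text tells. Its arguments: {"type":"object","properties":{"increments":{"type":"string"},"grip_force":{"type":"number"}},"required":["increments"]}

```bash
mkdir -p pics
cat > h.py <<'E'
import numpy as np, cv2
from plant import get_state, capture, sign_off
def snap(n,f):
    c=capture(n); im=cv2.cvtColor(c["pixels"],cv2.COLOR_RGB2BGR); cv2.imwrite(f"pics/{f}.png",im)
    np.savez(f"pics/{f}.npz",K=c["camera_matrix"],R=c["R"],t=c["t"]); return im
def cal(f):
    d=np.load(f"pics/{f}.npz"); return d["K"],d["R"],d["t"].ravel()
def ray(f,u,v,z):
    K,R,t=cal(f); o=-R.T@t; d=R.T@np.linalg.solve(K,[u,v,1]); return (o+d*(z-o[2])/d[2]).round(1)
def proj(f,X):
    K,R,t=cal(f); p=K@(R@np.array(X,float)+t); return (p[:2]/p[2]).round(1)
E
python3 - <<'E'
from h import *
a=snap("scene","s0");b=snap("top","t0")
for f in("s0","t0"):
    K,R,t=cal(f);print(K.round(0).tolist(),(-R.T@t).round(0),R.round(2).tolist())
s=get_state();print(s["time"],s["tcp_pos"],s["ee_rot"],s["finger_gap"])
cv2.imwrite("pics/both0.png",cv2.resize(np.vstack([a,b]),None,fx=.78,fy=.78))
E
```

```text
[[400.0, 0.0, 247.0], [0.0, 400.0, 188.0], [0.0, 0.0, 1.0]] [1160.  407.  756.] [[-0.6, 0.8, 0.01], [0.53, 0.41, -0.74], [-0.59, -0.44, -0.67]]
[[494.0, 0.0, 259.0], [0.0, 494.0, 189.0], [0.0, 0.0, 1.0]] [ 289.  -61. 1654.] [[0.02, -1.0, -0.02], [-0.99, -0.02, -0.13], [0.13, 0.02, -0.99]]
0.1 [151.80106276 605.52395444 230.07020487] [-2.59800105e-04  1.22617949e-01  9.92453333e-01 -1.07373890e-03] 85.58089362042324
```

View pics/s0.png

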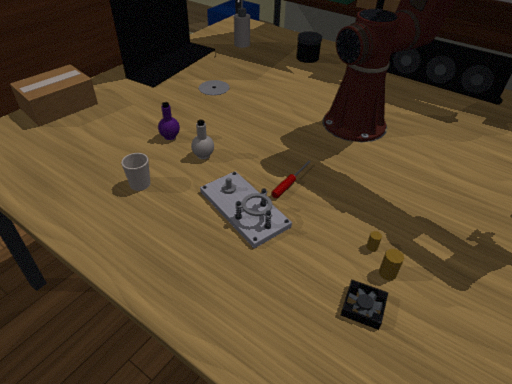

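View pics/t0.png

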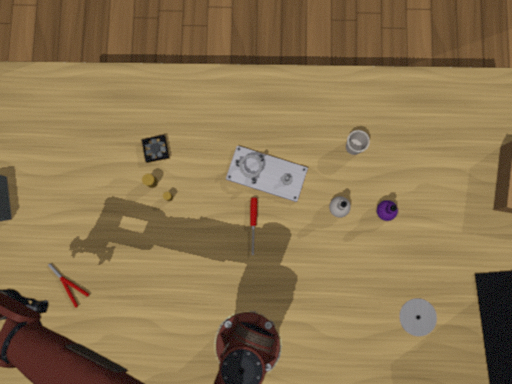

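The scene view shows the jig at (245,208), with the spigot at (229,185) and the ring at (257,205). The candidates are:

- **Sleeve:** small brass (375,241) and large brass (391,264) in scene; (168,196) and (149,180) in top.
- **Reservoir:** white (203,145) and purple (168,125) in scene; (341,205) and (387,210) in top. The cup is at (137,172).

By the description I choose the small brass and the white flask, and will check both in one close crop.

Run:
```python
from h import *
a=cv2.imread("pics/s0.png");b=cv2.imread("pics/t0.png")
z=lambda im,x,y,w,h:cv2.resize(im[y:y+h,x:x+w],(400,300),interpolation=cv2.INTER_CUBIC)
cv2.imwrite("pics/c0.png",np.vstack([np.hstack([z(a,185,110,120,90+45),z(a,345,220,80,60)]),np.hstack([z(b,220,140,96,72),z(b,320,170,80,60)])]))
def blobs(im,m,mn=25):
    n,l,st,c=cv2.connectedComponentsWithStats(m.astype(np.uint8))
    return [(st[i].tolist(),c[i].round(1).tolist()) for i in range(1,n) if st[i][4]>mn]
for f,im,roi in(("s0",a,(355,225,60,60)),("t0",b,(135,165,50,45))):
    x,y,w,h=roi;hs=cv2.cvtColor(im,cv2.COLOR_BGR2HSV)
    m=np.zeros(im.shape[:2],bool);m[y:y+h,x:x+w]=(hs[y:y+h,x:x+w,1]>170)&(hs[y:y+h,x:x+w,2]>70)
    print(f,"brass",blobs(im,m))
for f,im,roi in(("s0",a,(185,115,35,50)),("t0",b,(322,185,40,40)),("s0",a,(190,165,110,85)),("t0",b,(220,140,96,66))):
    x,y,w,h=roi;hs=cv2.cvtColor(im,cv2.COLOR_BGR2HSV)
    s=hs[y:y+h,x:x+w]
    m=np.zeros(im.shape[:2],bool);m[y:y+h,x:x+w]=(s[...,1]<60)&(s[...,2]>90)
    print(f,"white",blobs(im,m))
    m[:]=0;m[y:y+h,x:x+w]=(s[...,2]<45)
    print(f,"dark",blobs(im,m,8))
```

```text
s0 brass [([370, 232, 12, 8, 72], [375.8, 235.5]), ([385, 249, 19, 14, 197], [394.2, 255.7])]
t0 brass []
s0 white [([196, 136, 18, 12, 133], [205.6, 142.7])]
s0 dark [([198, 120, 6, 6, 32], [200.5, 122.5])]
t0 white [([329, 197, 21, 20, 303], [339.1, 206.8])]
t0 dark [([341, 202, 5, 5, 18], [343.3, 203.7])]
s0 white [([200, 171, 92, 73, 2033], [244.2, 203.6]), ([239, 212, 21, 15, 202], [248.8, 219.5])]
s0 dark [([262, 189, 4, 4, 13], [263.4, 190.6]), ([260, 198, 6, 8, 34], [263.0, 202.1]), ([237, 202, 4, 4, 14], [238.3, 203.5]), ([235, 208, 6, 11, 46], [237.9, 214.0]), ([266, 211, 5, 5, 15], [268.0, 213.2]), ([265, 218, 6, 11, 40], [267.3, 224.0])]
t0 white [([226, 146, 82, 56, 2691], [266.7, 173.3])]
t0 dark []
```

View pics/c0.png

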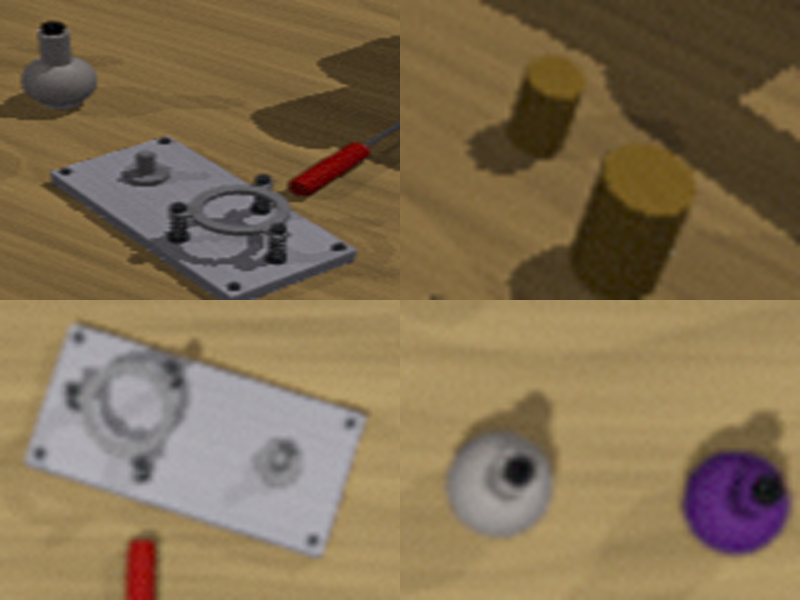

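The crop confirms it: the small brass sleeve has its top at scene (376,235), next to the larger one at (394,255), and the white flask with its stopper is at top (343,204), next to the purple one. The jig shows its three black posts round the ring.

Run:
```python
from h import *
b=cv2.imread("pics/t0.png");hs=cv2.cvtColor(b,cv2.COLOR_BGR2HSV)
print("sleeve s",ray("s0",375.8,235.5,45))
s=hs[165:210,135:185];
m=np.zeros(hs.shape[:2],np.uint8);m[165:210,135:185]=(s[...,1]>155)
m=cv2.morphologyEx(m,cv2.MORPH_OPEN,np.ones((2,2)))
n,l,st,c=cv2.connectedComponentsWithStats(m)
for i in range(1,n):
    if st[i][4]>15:print("brass t",st[i],c[i].round(1),ray("t0",*c[i],40),ray("t0",*c[i],45))
print("res: bulb t",ray("t0",339.1,206.8,36),"stop t",ray("t0",343.3,203.7,122),"stop s",ray("s0",200.6,122.4,120))
H=[ray("s0",*p,72) for p in((263.4,190.6),(238.3,203.5),(268,213.2))]
print("heads",H,"axis",np.mean(H,0)," r",[np.linalg.norm((h-np.mean(H,0))[:2]).round(1) for h in H])
x=hs[140:206,220:316];m=np.zeros(hs.shape[:2],np.uint8);m[140:206,220:316]=(x[...,1]<60)&(x[...,2]>90)
cn=max(cv2.findContours(m,0,2)[0],key=cv2.contourArea)
P=np.float32([ray("t0",*p[0],20)[:2] for p in cn]);r=cv2.minAreaRect(P);print("plate",r)
c=np.array(r[0]);box=cv2.boxPoints(r)
e=max([(box[1]-box[0]),(box[2]-box[1])],key=np.linalg.norm);e/=np.linalg.norm(e);e*=np.sign(e[1])
print("yaw",np.arctan2(-e[0],e[1]),"spig",c-70*e,"ring",c+55*e)
# scene corner screws z=20 crop coords->px
S=[(185+u*.3,110+v*.45) for u,v in((65,171),(165,142),(338,247),(234,287))]
Q=[ray("s0",*p,20) for p in S];print("screws",Q,np.mean(Q,0))
print("spig top s",ray("s0",185+146*.3,110+154*.45,58),"t",ray("t0",220+283*.24,140+150/1.0*.24,58))
```

```text
sleeve s [479.4 277.3  45. ]
brass t [144 176  14  12 103] [150.8 181. ] [525.8 331.7  40. ] [525.  330.5  45. ]
brass t [165 195   8   6  35] [169.1 197.6] [471.5 268.4  40. ] [470.9 267.4  45. ]
res: bulb t [ 452.2 -291.1   36. ] stop t [ 453.4 -291.9  122. ] stop s [ 453.4 -290.4  120. ]
heads [array([537.4,  -6.2,  72. ]), array([612.8, -27.9,  72. ]), array([595.8,  48.6,  72. ])] axis [582.           4.83333333  72.        ]  r [np.float64(45.9), np.float64(44.9), np.float64(45.9)]
plate ((562.7391357421875, -50.045013427734375), (252.80612182617188, 124.1961669921875), 73.392578125)
yaw -0.2898541 spig [ 542.73226547 -117.12500763] ring [578.45881939   2.66069794]
screws [array([ 576.4, -174.8,   20. ]), array([ 482.6, -144. ,   20. ]), array([547.6,  74.1,  20. ]), array([643. ,  46.7,  20. ])] [562.4 -49.5  20. ]
spig top s [ 544.4 -113.7   58. ] t [ 547.8 -121.4   58. ]
```

Run:
```python
from h import *
a=cv2.imread("pics/s0.png");b=cv2.imread("pics/t0.png")
z=lambda im,x,y,w,h:cv2.resize(im[y:y+h,x:x+w],(400,400),interpolation=cv2.INTER_CUBIC)
cv2.imwrite("pics/c1.png",np.hstack([z(a,360,225,32,32),z(b,152,180,32,32)]))
for p in((479,277),(475,272),(471,268)):
  print(p,proj("s0",(*p,45)),proj("t0",(*p,45)),proj("s0",(*p,0)),proj("t0",(*p,0)))
```

```text
(479, 277) [375.8 235.3] [166.3 195.1] [371.6 247.6] [169.  196.7]
(475, 272) [374.5 233.3] [167.8 196.4] [370.4 245.6] [170.4 198. ]
(471, 268) [373.6 231.5] [168.9 197.6] [369.5 243.8] [171.6 199.1]
```

View pics/c1.png

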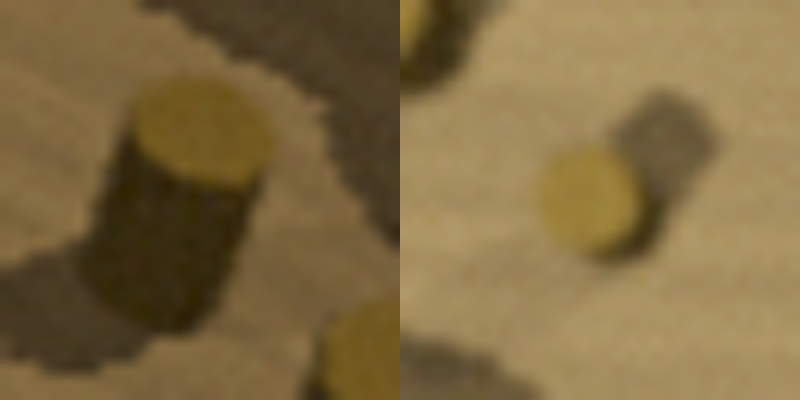

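The small sleeve is at (479,277): both views agree, with scene (375.8,235.3) and top (166.4,195.3). I move above it now; the present tool yaw already matches the jig's.

>>> {"api": "servo_tool", "payload": {
  "increments": "-0.945 -0.571 0.26 0 0 0 -1;-0.945 -0.571 0.26 0 0 0 -1;-0.945 -0.571 0.26 0 0 0 -1;-0.945 -0.571 0.26 0 0 0 -1;-0.945 -0.571 0.26 0 0 0 -1;-0.945 -0.571 0.26 0 0 0 -0.5;-0.945 -0.571 0.26 0 0 0 0;-0.945 -0.571 0.26 0 0 0 0",
  "grip_force": 40
}}

```text
time: 0.77
tcp_pos: [339.2, 416.6, 168.1]
ee_rot: [-0.0, 0.122, 0.992, -0.0]
ft_force: [0.3, 0.6, 0.0]
finger_gap: 51.5
finger_force: 0.0
```

>>> {"api": "servo_tool", "payload": {
  "increments": "-0.945 -0.571 0.26 0 0 0 0;-0.945 -0.571 0.26 0 0 0 0;-0.945 -0.571 0.26 0 0 0 0;-0.945 -0.571 0.26 0 0 0 0;-0.945 -0.571 0.26 0 0 0 0;-0.945 -0.571 0.26 0 0 0 0;0 0 0 0 0 0 0;0 0 0 0 0 0 0"
}}

```text
time: 1.43
tcp_pos: [478.9, 275.5, 121.0]
ee_rot: [-0.001, 0.124, 0.992, -0.0]
ft_force: [-1.5, -0.4, -0.4]
finger_gap: 42.6
finger_force: 0.0
```

>>> {"api": "servo_tool", "payload": {
  "increments": "0.01 0.05 0.5 0 0 0 0;0 0 0.5 0 0 0 0;0 0 0.5 0 0 0 0;0 0 0.5 0 0 0 0;0 0 0.5 0 0 0 0;0 0 0.5 0 0 0 0;0 0 0.5 0 0 0 0;0 0 0 0 0 0 0"
}}

```text
time: 2.1
tcp_pos: [474.9, 278.5, 14.1]
ee_rot: [-0.003, 0.122, 0.993, -0.002]
ft_force: [-1.1, -0.2, -0.3]
finger_gap: 42.9
finger_force: 0.0
```

Run:
```python
from h import *
a=snap("scene","s1");b=snap("top","t1")
z=lambda im,x,y,w,h:cv2.resize(im[y:y+h,x:x+w],(400,400),interpolation=cv2.INTER_CUBIC)
cv2.imwrite("pics/c2.png",np.hstack([z(a,335,195,80,80),z(b,137,165,60,60)]))
```

```text
(no output)
```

View pics/c2.png

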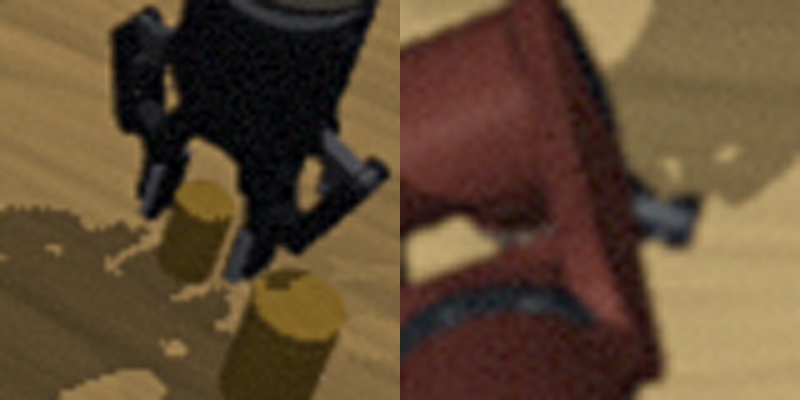

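The crop shows the small sleeve between the fingers at crop (200,230), and the larger one clear of them. I correct x by a few mm and close.

>>> {"api": "servo_tool", "payload": {
  "increments": "-0.1 0 0 0 0 0 0;0 0 0 0 0 0 0.2;0 0 0 0 0 0 0.5;0 0 0 0 0 0 0.8;0 0 0 0 0 0 0.8;0 0 0 0 0 0 0.8;0 0 0 0 0 0 0.8",
  "grip_force": 50
}}

```text
time: 2.78
tcp_pos: [483.1, 278.5, 18.8]
ee_rot: [0.001, 0.123, 0.992, 0.001]
ft_force: [-0.4, -0.2, 5.3]
finger_gap: 26.9
finger_force: 49.3
```

>>> {"api": "servo_tool", "payload": {
  "increments": "0 0 -0.3 0 0 0 0.8;0 0 -0.5 0 0 0 0.8;0 0 -0.7 0 0 0 0.8;0 0 -0.7 0 0 0 0.8;0 0 -0.7 0 0 0 0.8;0 0 -0.7 0 0 0 0.8;0 0 0 0 0 0 0.8;0 0 0 0 0 0 0.8"
}}

```text
time: 3.45
tcp_pos: [482.6, 278.3, 126.6]
ee_rot: [0.002, 0.123, 0.992, 0.001]
ft_force: [-0.4, -0.7, -1.5]
finger_gap: 27.0
finger_force: 49.3
```

Run:
```python
from h import *
s=get_state();print(s["tcp_pos"],s["ft_force"],s["finger_gap"])
a=snap("scene","s2");s=get_state();print(s["tcp_pos"])
z=lambda im,x,y,w,h:cv2.resize(im[y:y+h,x:x+w],(400,400),interpolation=cv2.INTER_CUBIC)
u,v=proj("s2",s["tcp_pos"]).astype(int);print(u,v)
cv2.imwrite("pics/c3.png",z(a,u-30,v-30,60,60))
```

```text
[482.63307369 278.26050435 126.60791146] [-0.37622771 -0.67678796 -1.47823477] 27.022418516674524
[481.32572121 277.67574616 124.88935118]
383 212
```

View pics/c3.png

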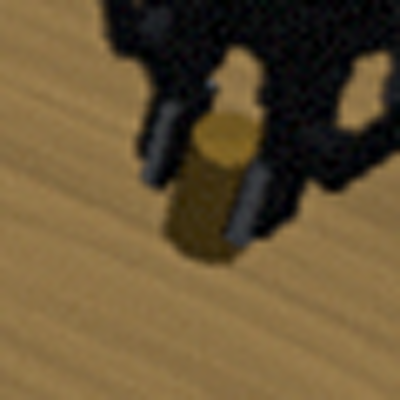

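The sleeve is held upright, its top at crop (228,137), which is scene (386.7,202). Next I compute the offset in the hand and the way to the spigot.

Run:
```python
from h import *
ps=[get_state()["tcp_pos"]]
a=snap("scene","s3");ps.append(get_state()["tcp_pos"]);print(np.round(ps,1))
hs=cv2.cvtColor(a,cv2.COLOR_BGR2HSV);s=hs[192:215,372:402];m=(s[...,1]>165)&(s[...,2]>80)
n,l,st,c=cv2.connectedComponentsWithStats(m.astype(np.uint8));i=1+st[1:,4].argmax();c=c[i]+[372,192];print(st[i],c)
for z in(148,151,154):print(z,ray("s3",*c,z),ray("s3",386.7,202,z))
# spigot top & shoulder refinement
S=cv2.imread("pics/s0.png")
print("proj spigot top/shoulder s",proj("s0",(543,-117,58)),proj("s0",(543,-117,28)),"t",proj("t0",(543,-117,58)),proj("t0",(543,-117,28)))
z=lambda im,x,y,w,h:cv2.resize(im[y:y+h,x:x+w],(400,400),interpolation=cv2.INTER_CUBIC)
cv2.imwrite("pics/c4.png",np.hstack([z(S,213,168,32,32),z(cv2.imread("pics/t0.png"),271,163,32,32)]))
```

```text
[[481.3 277.7 124.9]
 [480.6 277.3 123.8]]
[10  7 10  8 63] [386.28571429 202.47619048]
148 [474.5 275.1 148. ] [472.5 275.3 148. ]
151 [477.8 275.8 151. ] [475.9 275.9 151. ]
154 [481.2 276.4 154. ] [479.3 276.6 154. ]
proj spigot top/shoulder s [228.2 178.5] [228.4 186.9] t [286.5 177.4] [286.2 178.8]
```

View pics/c4.png

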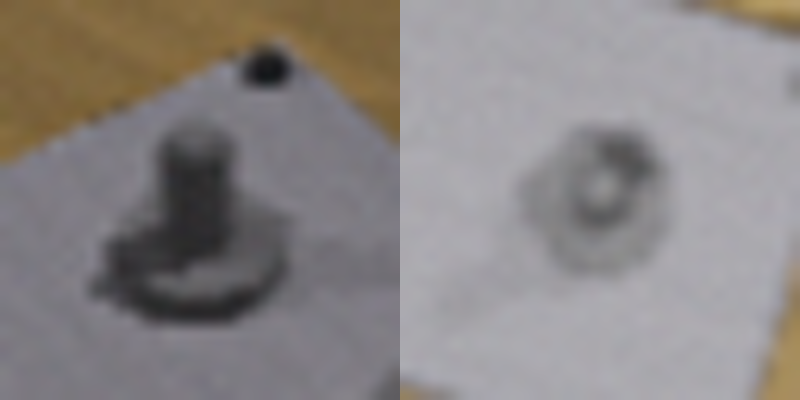

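Spigot top at scene (227.9,178.1) and top (286.7,177.9), which both agree with (542,-117.5) within 2 mm. I carry the sleeve there.

>>> {"api": "servo_tool", "payload": {
  "increments": "-0.2 -0.5 0 0 0 0 0.8;-0.374 -0.873 0 0 0 0 0.8;-0.374 -0.873 0 0 0 0 0.8;-0.374 -0.873 0 0 0 0 0.8;-0.374 -0.873 0 0 0 0 0.8;-0.374 -0.873 0 0 0 0 0.8;-0.374 -0.873 0 0 0 0 0.8;-0.374 -0.873 0 0 0 0 0.8"
}}

```text
time: 4.22
tcp_pos: [513.6, 63.5, 122.8]
ee_rot: [-0.002, 0.123, 0.992, -0.0]
ft_force: [0.1, 0.5, -1.3]
finger_gap: 26.9
finger_force: 49.3
```

>>> {"api": "servo_tool", "payload": {
  "increments": "-0.374 -0.873 0 0 0 0 0.8;-0.374 -0.873 0 0 0 0 0.8;-0.374 -0.873 0 0 0 0 0.8;-0.374 -0.873 0 0 0 0 0.8;-0.374 -0.873 0 0 0 0 0.8;-0.374 -0.873 0 0 0 0 0.8;-0.174 -0.37 0 0 0 0 0.8;0 0 0 0 0 0 0.8"
}}

```text
time: 4.88
tcp_pos: [544.2, -118.1, 123.4]
ee_rot: [-0.001, 0.124, 0.992, -0.0]
ft_force: [-0.5, -0.2, -0.7]
finger_gap: 27.0
finger_force: 49.4
```

>>> {"api": "servo_tool", "payload": {
  "increments": "0 0 0 0 0 0 0.8;0 0 0 0 0 0 0.8;0 0 0 0 0 0 0.8"
}}

```text
time: 5.13
tcp_pos: [544.1, -114.4, 124.3]
ee_rot: [-0.001, 0.122, 0.993, 0.0]
ft_force: [-0.4, -0.6, -1.6]
finger_gap: 26.8
finger_force: 49.4
```

Run:
```python
from h import *
a=snap("scene","s4");b=snap("top","t4");p=get_state()["tcp_pos"];print(p)
u,v=proj("s4",p).astype(int);U,V=proj("t4",p).astype(int)
hs=cv2.cvtColor(a,cv2.COLOR_BGR2HSV);x0,y0=u-25,v-25;s=hs[y0:y0+50,x0:x0+50]
z=lambda im,x,y,w,h:cv2.resize(im[y:y+h,x:x+w],(400,400),interpolation=cv2.INTER_CUBIC)
print(u,v,U,V);cv2.imwrite("pics/c5.png",np.hstack([z(a,u-25,v-20,50,50),z(b,U-30,V-30,60,60)]))
for zz in(p[2]-17,p[2]-17+45):print(proj("s4",(p[0]-1.3,p[1]-.8,zz)))
```

```text
[ 544.50421339 -114.60719612  124.82306021]
227 159 286 173
[228.1 164.2]
[227.6 150.2]
```

View pics/c5.png

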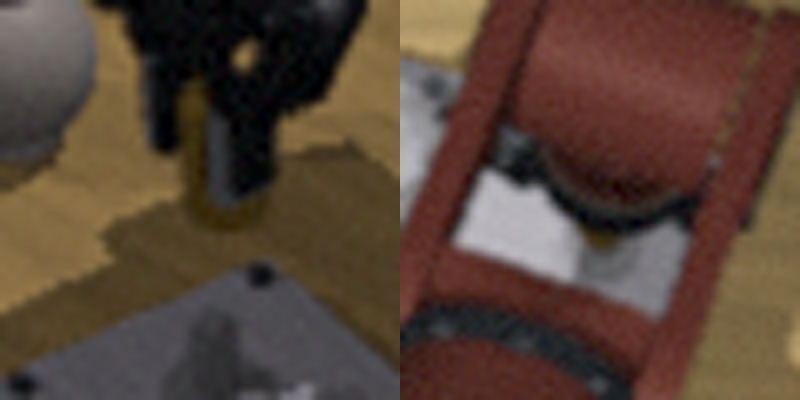

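Sleeve bottom centre is at scene about (230,164), with the spigot at column 228, so it sits a few mm towards +y. I correct that, lower to just above the spigot and measure by mask.

>>> {"api": "servo_tool", "payload": {
  "increments": "-0.057 -0.09 0.2 0 0 0 0.8;0 0 0.3 0 0 0 0.8;0 0 0.3 0 0 0 0.8;0 0 0.3 0 0 0 0.8;0 0 0.2 0 0 0 0.8;0 0 0 0 0 0 0.8;0 0 0 0 0 0 0.8;0 0 0 0 0 0 0.8"
}}

```text
time: 5.9
tcp_pos: [546.0, -119.1, 86.1]
ee_rot: [0.0, 0.123, 0.992, -0.0]
ft_force: [0.7, -0.3, -0.5]
finger_gap: 26.5
finger_force: 49.4
```

Run:
```python
from h import *
a=snap("scene","s5");p=get_state()["tcp_pos"];print(p)
hs=cv2.cvtColor(a,cv2.COLOR_BGR2HSV)
zb=p[2]-17
print("bottom centre exp",proj("s5",(542,-117.5,zb)),proj("s5",(542,-117.5,zb+10)), "spig top",proj("s5",(542,-117.5,58)))
for r in range(166,186,1):
    print(r,' '.join(f"{hs[r,c,1]//26}{min(9,hs[r,c,2]//26)}" for c in range(216,244)))
```

```text
[ 546.28294572 -119.14493691   86.52065928]
bottom centre exp [228.1 175. ] [228.  172.1] spig top [228.2 178.3]
166 53 53 32 11 20 30 50 72 72 72 11 12 01 00 10 60 20 60 40 52 53 53 53 53 53 53 53 43
167 53 53 32 01 20 90 40 82 72 62 11 02 11 00 70 10 00 80 40 42 43 52 53 52 52 43 43 43
168 43 53 43 32 21 00 60 62 72 62 01 02 11 20 90 10 40 30 31 52 53 52 53 52 43 53 43 53
169 53 53 43 43 42 41 41 62 72 72 21 01 01 20 30 50 90 10 41 42 52 43 42 43 52 43 43 52
170 43 53 42 43 53 43 53 62 82 62 11 12 01 10 40 20 40 40 31 42 53 43 42 52 42 53 53 53
171 43 53 53 52 43 53 43 52 62 72 21 12 01 20 20 50 40 20 10 12 33 43 53 53 52 42 52 42
172 53 43 53 42 52 43 52 52 72 62 11 11 02 11 10 90 60 40 40 01 12 43 53 53 43 43 42 52
173 43 53 53 53 53 53 52 62 72 82 31 02 02 00 30 30 40 00 30 00 02 12 32 53 53 53 53 53
174 52 52 43 53 53 53 43 62 62 82 42 02 12 11 10 01 31 51 01 01 02 02 03 22 43 53 53 53
175 43 53 43 53 53 43 53 52 72 72 62 32 02 01 22 62 72 52 02 03 03 02 03 03 23 43 53 53
176 52 43 52 53 52 43 32 42 62 72 72 62 42 42 62 72 72 22 02 03 03 03 03 03 03 22 42 52
177 42 52 52 42 32 12 03 03 22 52 72 72 72 62 72 62 42 02 03 03 03 03 03 03 03 03 12 42
178 52 43 23 03 03 03 03 03 03 02 32 62 62 62 72 32 02 03 03 03 03 03 03 03 03 03 03 12
179 22 03 03 03 03 03 03 03 03 02 02 02 02 02 02 02 03 03 03 03 03 03 03 03 02 03 03 03
180 03 03 03 03 03 03 03 03 03 02 02 02 02 02 02 02 03 03 03 03 03 03 03 03 03 03 03 03
181 03 03 03 03 03 03 03 03 03 02 02 02 02 01 11 02 03 03 03 03 03 03 03 13 03 03 03 02
182 03 13 03 03 03 03 03 03 03 02 02 01 01 01 01 02 03 03 03 03 03 03 03 03 03 03 03 03
183 03 03 03 03 03 03 03 03 03 02 02 01 01 02 01 02 02 02 03 03 03 03 03 03 03 03 03 03
184 03 03 03 03 03 03 03 03 02 02 02 02 01 02 01 01 02 02 02 03 03 03 03 03 03 03 03 03
185 03 03 03 03 03 03 02 02 02 02 02 02 02 01 01 01 02 02 02 02 02 03 03 03 03 03 03 03
```

Sleeve columns 222.7–233.3 (centre 228) over spigot columns 225–231 (centre 228), and the lower edge row fits too. I descend gently and watch the force.

>>> {"api": "servo_tool", "payload": {
  "increments": "0 0 0.13 0 0 0 0.8;0 0 0.13 0 0 0 0.8;0 0 0.13 0 0 0 0.8;0 0 0.13 0 0 0 0.8;0 0 0 0 0 0 0.8;0 0 0 0 0 0 0.8"
}}

```text
time: 6.45
tcp_pos: [545.5, -118.9, 70.0]
ee_rot: [-0.0, 0.123, 0.992, 0.0]
ft_force: [0.4, 0.3, -0.4]
finger_gap: 26.5
finger_force: 49.4
```

>>> {"api": "servo_tool", "payload": {
  "increments": "0 0 0.13 0 0 0 0.8;0 0 0.13 0 0 0 0.8;0 0 0.13 0 0 0 0.8;0 0 0.1 0 0 0 0.8;0 0 0 0 0 0 0.8;0 0 0 0 0 0 0.8"
}}

```text
time: 6.95
tcp_pos: [545.6, -118.9, 55.4]
ee_rot: [-0.0, 0.123, 0.992, 0.0]
ft_force: [1.1, -0.5, -0.5]
finger_gap: 26.3
finger_force: 49.4
```

>>> {"api": "servo_tool", "payload": {
  "increments": "0 0 0.1 0 0 0 0.8;0 0 0.1 0 0 0 0.8;0 0 0.1 0 0 0 0.8;0 0 0.05 0 0 0 0.8;0 0 0 0 0 0 0.8;0 0 0 0 0 0 0.8"
}}

```text
time: 7.45
tcp_pos: [546.0, -119.0, 46.8]
ee_rot: [-0.0, 0.123, 0.992, 0.0]
ft_force: [-3.8, 0.5, 9.1]
finger_gap: 27.0
finger_force: 50.3
```

>>> {"api": "servo_tool", "payload": {
  "increments": "0 0 0.05 0 0 0 0.8;0 0 0 0 0 0 0.8;0 0 0 0 0 0 0.8"
}}

```text
time: 7.7
tcp_pos: [546.2, -119.1, 46.8]
ee_rot: [-0.001, 0.122, 0.992, 0.0]
ft_force: [-7.1, 1.2, 15.8]
finger_gap: 26.7
finger_force: 51.1
```

>>> {"api": "servo_tool", "payload": {
  "increments": "0.03 0 0.05 0 0 0 0.8;0.03 0 0.03 0 0 0 0.8;0 0 0 0 0 0 0.8;0 0 0 0 0 0 0.8"
}}

```text
time: 8.03
tcp_pos: [546.1, -119.1, 46.7]
ee_rot: [0.001, 0.122, 0.992, -0.0]
ft_force: [-7.9, 3.3, 25.1]
finger_gap: 26.4
finger_force: 51.9
```

Run:
```python
from h import *
a=snap("scene","s6");p=get_state();print(p["tcp_pos"],p["ft_force"],p["ft_torque"])
hs=cv2.cvtColor(a,cv2.COLOR_BGR2HSV)
print([proj("s6",(542,-117.5,z)) for z in(28,73)])
for r in range(174,196,1):
    print(r,' '.join(f"{hs[r,c,1]//26}{min(9,hs[r,c,2]//26)}" for c in range(218,240)))
```

```text
[ 546.14206107 -119.09678193   46.71438793] [-8.74907975  2.9249896  25.29640331] [0.58182812 1.46893572 0.00442855]
[array([228.5, 186.6]), array([228.1, 174. ])]
174 42 02 11 00 00 61 72 72 61 20 80 90 30 30 10 00 20 30 30 90 20 10
175 42 02 10 90 20 62 72 72 71 40 30 10 50 00 50 60 20 90 90 70 10 20
176 52 12 11 90 40 61 62 72 42 00 40 70 00 10 40 10 90 10 30 11 11 02
177 52 12 01 90 30 51 72 82 41 01 01 10 80 50 50 10 50 20 11 02 03 03
178 33 02 11 50 20 70 62 62 41 02 02 00 90 70 90 40 10 02 03 03 03 03
179 03 02 11 90 30 41 72 92 41 12 02 11 40 50 10 90 20 02 03 03 03 03
180 03 03 02 11 01 21 72 72 51 12 02 11 40 10 50 30 10 03 03 03 03 03
181 03 03 03 13 03 02 52 72 51 02 02 01 30 30 40 50 10 02 03 03 03 03
182 03 03 03 03 03 02 42 72 51 02 02 01 30 40 90 90 21 02 03 03 03 03
183 03 03 03 03 03 02 42 72 51 02 02 01 40 10 30 30 10 02 03 03 03 03
184 03 03 03 03 03 02 42 72 51 02 02 21 20 10 40 00 11 03 03 03 03 03
185 03 03 03 03 03 02 52 82 51 02 12 01 10 30 11 31 01 02 02 02 02 02
186 03 03 03 03 02 02 42 82 72 32 02 12 01 31 62 62 01 02 02 02 02 02
187 03 03 03 03 02 02 42 72 72 62 42 22 52 62 82 52 02 02 02 02 02 02
188 03 03 03 03 02 02 22 42 82 72 82 72 72 72 62 22 02 01 02 02 02 02
189 03 03 03 03 02 02 02 12 42 62 62 62 62 32 02 02 02 01 02 02 02 02
190 03 03 03 03 02 02 02 02 02 02 02 02 02 02 02 02 01 02 02 02 02 02
191 03 03 03 03 03 02 02 02 02 02 02 02 02 02 01 01 02 02 02 02 02 02
192 03 03 03 13 03 02 02 02 01 01 01 01 01 01 01 02 02 02 02 02 02 02
193 03 03 03 03 03 03 03 02 02 02 02 02 02 02 02 02 03 03 03 03 03 03
194 03 03 03 03 03 03 03 03 03 03 03 03 03 03 03 03 03 03 03 03 03 03
195 03 03 03 03 03 03 03 03 03 03 03 03 03 03 03 03 03 03 03 03 03 03
```

It's stopped hard at z 46.7 with the lower edge at row 189.5, which fits seated. I release, then press the top with shut fingers: contact should come at z of about 73.

>>> {"api": "servo_tool", "payload": {
  "increments": "0 0 -0.08 0 0 0 0.5;0 0 0 0 0 0 0;0 0 0 0 0 0 0;0 0 -0.3 0 0 0 0;0 0 -0.6 0 0 0 0;0 0 -0.6 0 0 0 0;0 0 0 0 0 0 1;0 0 0 0 0 0 1"
}}

```text
time: 8.75
tcp_pos: [545.1, -118.9, 89.7]
ee_rot: [0.001, 0.123, 0.992, -0.0]
ft_force: [-0.3, 0.4, 0.0]
finger_gap: 19.5
finger_force: 0.0
```

>>> {"api": "servo_tool", "payload": {
  "increments": "0.1 0 0 0 0 0 1;0 0 0 0 0 0 1;0 0 0.15 0 0 0 1;0 0 0 0 0 0 1;0 0 0 0 0 0 1"
}}

```text
time: 9.17
tcp_pos: [540.2, -117.5, 83.0]
ee_rot: [-0.001, 0.123, 0.992, 0.0]
ft_force: [-0.5, -0.2, -0.1]
finger_gap: 0.1
finger_force: 0.0
```

>>> {"api": "servo_tool", "payload": {
  "increments": "0 0 0.1 0 0 0 1;0 0 0.1 0 0 0 1;0 0 0.05 0 0 0 1;0 0 0 0 0 0 1;0 0 0 0 0 0 1"
}}

```text
time: 9.58
tcp_pos: [541.0, -117.8, 76.6]
ee_rot: [-0.0, 0.123, 0.992, 0.0]
ft_force: [0.6, -0.2, 0.5]
finger_gap: -0.0
finger_force: 0.0
```

>>> {"api": "servo_tool", "payload": {
  "increments": "0 0 0.06 0 0 0 1;0 0 0.06 0 0 0 1;0 0 0 0 0 0 1;0 0 0 0 0 0 1"
}}

```text
time: 9.92
tcp_pos: [541.2, -117.8, 73.2]
ee_rot: [-0.0, 0.123, 0.992, 0.0]
ft_force: [0.1, -0.4, 0.4]
finger_gap: 0.3
finger_force: 0.0
```

>>> {"api": "servo_tool", "payload": {
  "increments": "0 0 0.05 0 0 0 1;0 0 0.05 0 0 0 1;0 0 0 0 0 0 1;0 0 0 0 0 0 1"
}}

```text
time: 10.25
tcp_pos: [542.4, -118.2, 73.2]
ee_rot: [0.001, 0.122, 0.992, -0.0]
ft_force: [-4.4, 0.7, 13.2]
finger_gap: -0.1
finger_force: 6.5
```

>>> {"api": "servo_tool", "payload": {
  "increments": "0 0 0.05 0 0 0 1;0 0 0.03 0 0 0 1;0 0 0 0 0 0 1"
}}

```text
time: 10.5
tcp_pos: [543.8, -118.6, 73.4]
ee_rot: [0.002, 0.122, 0.992, -0.0]
ft_force: [-6.5, 2.1, 23.8]
finger_gap: 0.0
finger_force: 11.4
```

Contact at 73.2 mm, firm at 24 N, so the sleeve is fully home. Now to the reservoir at (453,-291).

>>> {"api": "servo_tool", "payload": {
  "increments": "0 0 -0.5 0 0 0 1;0 0 -0.9 0 0 0 0.3;0 0 -0.9 0 0 0 -0.4;0.18 -0.79 -0.2 0 0 0 -0.4;0.18 -0.79 0 0 0 0 -0.4;0.18 -0.79 0 0 0 0 -0.4;0.18 -0.79 0 0 0 0 -0.4;0.18 -0.79 0 0 0 0 -0.4"
}}

```text
time: 11.17
tcp_pos: [485.5, -227.0, 143.0]
ee_rot: [0.0, 0.122, 0.992, -0.0]
ft_force: [1.1, -0.2, -0.0]
finger_gap: 60.0
finger_force: 0.0
```

>>> {"api": "servo_tool", "payload": {
  "increments": "0.18 -0.79 0 0 0 0 -0.4;0.18 -0.79 0 0 0 0 -0.4;0.18 -0.79 0 0 0 0 -0.4;0 0 0 0 0 0 -0.4;0 0 0 0 0 0 -0.4;0 0 0 0 0 0 -0.4"
}}

```text
time: 11.67
tcp_pos: [453.1, -290.8, 142.6]
ee_rot: [-0.0, 0.123, 0.992, 0.0]
ft_force: [0.9, 0.5, -1.1]
finger_gap: 60.0
finger_force: 0.0
```

>>> {"api": "servo_tool", "payload": {
  "increments": "0 0 0.3 0 0 0 -0.4;0 0 0.4 0 0 0 -0.4;0 0 0.4 0 0 0 -0.4;0 0 0.4 0 0 0 -0.4;0 0 0.4 0 0 0 -0.4;0 0 0.15 0 0 0 -0.4;0 0 0 0 0 0 -0.4;0 0 0 0 0 0 -0.4"
}}

```text
time: 12.33
tcp_pos: [452.9, -290.9, 80.6]
ee_rot: [-0.001, 0.123, 0.992, 0.0]
ft_force: [-0.1, -0.2, 0.4]
finger_gap: 60.1
finger_force: 0.0
```

>>> {"api": "servo_tool", "payload": {
  "increments": "0 0 0 0 0 0 0;0 0 0 0 0 0 0.1;0 0 0 0 0 0 0.2;0 0 0 0 0 0 0.3;0 0 0 0 0 0 0.4;0 0 0 0 0 0 0.8;0 0 0 0 0 0 0.8;0 0 0 0 0 0 0.8",
  "grip_force": 70
}}

```text
time: 13.0
tcp_pos: [453.6, -292.1, 82.2]
ee_rot: [0.001, 0.123, 0.992, -0.001]
ft_force: [-1.2, -0.8, 4.0]
finger_gap: 26.3
finger_force: 68.5
```

>>> {"api": "servo_tool", "payload": {
  "increments": "0 0 -0.1 0 0 0 0.8;0 0 -0.4 0 0 0 0.8;0 0 -0.7 0 0 0 0.8;0 0 -0.7 0 0 0 0.8;0 0 -0.7 0 0 0 0.8;0 0 -0.4 0 0 0 0.8;0 0 0 0 0 0 0.8;0 0 0 0 0 0 0.8"
}}

```text
time: 13.67
tcp_pos: [453.3, -291.1, 171.6]
ee_rot: [0.0, 0.123, 0.992, -0.0]
ft_force: [-0.1, -0.5, -2.4]
finger_gap: 26.6
finger_force: 68.9
```

Run:
```python
from h import *
a=snap("scene","s7");p=get_state();print(p["tcp_pos"],p["ft_force"],p["finger_gap"])
u,v=proj("s7",p["tcp_pos"]).astype(int);print(u,v)
z=lambda im,x,y,w,h:cv2.resize(im[y:y+h,x:x+w],(600,600),interpolation=cv2.INTER_CUBIC)
cv2.imwrite("pics/c6.png",z(a,u-30,v-30,120,120))
```

```text
[ 452.51168193 -290.47767145  170.33243487] [-0.74908738  0.52277792 -2.56055066] 26.53343580573943
199 107
```

View pics/c6.png

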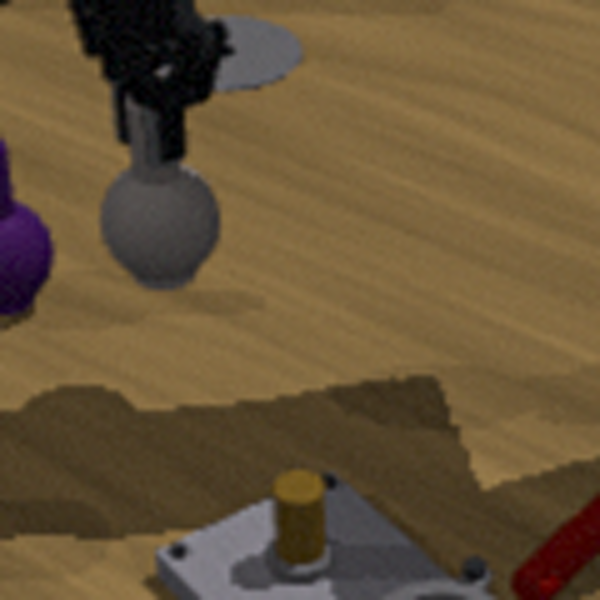

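Flask is held upright with its bulb at scene (200.5,121), and the sleeve is sitting home on the shoulder at crop (300,520). I carry it over the ring at (578.5,3).

>>> {"api": "servo_tool", "payload": {
  "increments": "0 0.2 -0.4 0 0 0 0.8;-0.13 0.61 -0.3 0 0 0 0.8;-0.13 0.81 0 0 0 0 0.8;-0.13 0.81 0 0 0 0 0.8;-0.13 0.81 0 0 0 0 0.8;-0.13 0.81 0 0 0 0 0.8;-0.13 0.81 0 0 0 0 0.8;-0.13 0.81 0 0 0 0 0.8"
}}

```text
time: 14.38
tcp_pos: [520.4, -130.9, 191.4]
ee_rot: [-0.001, 0.123, 0.992, 0.001]
ft_force: [0.8, -0.8, -2.1]
finger_gap: 26.2
finger_force: 69.0
```

>>> {"api": "servo_tool", "payload": {
  "increments": "-0.13 0.81 0 0 0 0 0.8;-0.13 0.81 0 0 0 0 0.8;-0.13 0.81 0 0 0 0 0.8;-0.13 0.81 0 0 0 0 0.8;-0.13 0.81 0 0 0 0 0.8;-0.13 0.81 0 0 0 0 0.8;0 0 0 0 0 0 0.8;0 0 0 0 0 0 0.8"
}}

```text
time: 15.05
tcp_pos: [578.5, 4.5, 191.3]
ee_rot: [-0.001, 0.121, 0.993, -0.0]
ft_force: [-1.0, -0.2, -1.4]
finger_gap: 26.5
finger_force: 69.2
```

>>> {"api": "servo_tool", "payload": {
  "increments": "0 0 0.3 0 0 0 0.8;0 0 0.3 0 0 0 0.8;0 0 0.2 0 0 0 0.8;0 0 0 0 0 0 0.8;0 0 0 0 0 0 0.8;0 0 0 0 0 0 0.8"
}}

```text
time: 15.55
tcp_pos: [579.0, 2.4, 168.1]
ee_rot: [-0.0, 0.123, 0.992, -0.0]
ft_force: [0.7, -0.4, -1.9]
finger_gap: 26.4
finger_force: 69.2
```

Run:
```python
from h import *
a=snap("scene","s8");p=get_state();P=p["tcp_pos"];print(P,p["ft_force"],p["finger_gap"])
hs=cv2.cvtColor(a,cv2.COLOR_BGR2HSV)
zc=P[2]-82+36
u,v=proj("s8",(578.5,3,zc));print("exp bulb",u,v,"ring",proj("s8",(578.5,3,65)))
z=lambda im,x,y,w,h:cv2.resize(im[y:y+h,x:x+w],(600,600),interpolation=cv2.INTER_CUBIC)
print(int(u)-40,int(v)-40);cv2.imwrite("pics/c7.png",z(a,int(u)-40,int(v)-40,80,80))
```

```text
[579.37764036   2.44894021 168.57209302] [-0.20436361 -0.50837928 -2.1261222 ] 26.23940850439736
exp bulb 257.3 185.8 ring [256.7 203.1]
217 145
```

View pics/c7.png

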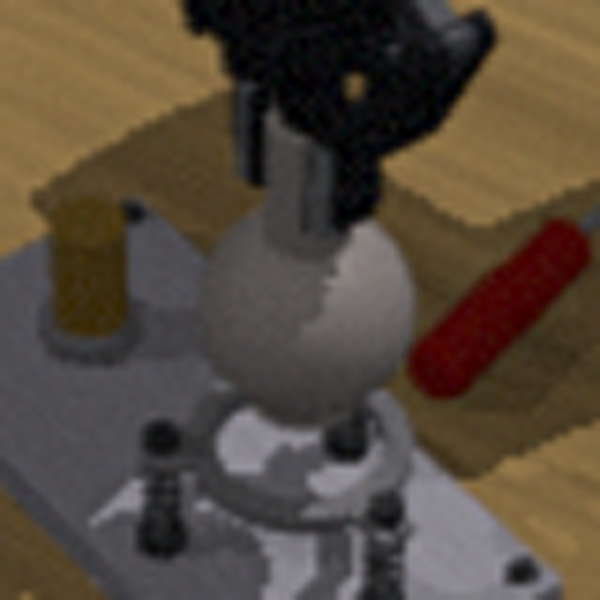

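Bulb centre is at scene (257.7,186.2) against the expected (257.3,185.8), and ring centre at column 256.6 against 256.7: aligned within about 1 mm, with the sleeve home. I descend with a firmer grip.

>>> {"api": "servo_tool", "payload": {
  "increments": "0.02 0.01 0.2 0 0 0 0.8;0 0 0.25 0 0 0 0.8;0 0 0.25 0 0 0 0.8;0 0 0.2 0 0 0 0.8;0 0 0.1 0 0 0 0.8;0 0 0 0 0 0 0.8;0 0 0 0 0 0 0.8",
  "grip_force": 100
}}

```text
time: 16.18
tcp_pos: [578.4, 3.4, 137.8]
ee_rot: [-0.0, 0.123, 0.992, -0.0]
ft_force: [-1.0, -0.3, -0.9]
finger_gap: 25.9
finger_force: 98.3
```

>>> {"api": "servo_tool", "payload": {
  "increments": "0 0 0.1 0 0 0 0.8;0 0 0.1 0 0 0 0.8;0 0 0 0 0 0 0.8;0 0 0 0 0 0 0.8"
}}

```text
time: 16.52
tcp_pos: [579.3, 3.0, 132.9]
ee_rot: [0.001, 0.123, 0.992, -0.0]
ft_force: [-0.6, -1.5, -0.6]
finger_gap: 25.8
finger_force: 98.3
```

>>> {"api": "servo_tool", "payload": {
  "increments": "0 0 0.1 0 0 0 0.8;0 0 0.1 0 0 0 0.8;0 0 0 0 0 0 0.8;0 0 0 0 0 0 0.8"
}}

```text
time: 16.85
tcp_pos: [579.4, 2.9, 127.1]
ee_rot: [0.001, 0.123, 0.992, -0.0]
ft_force: [0.3, -1.2, 3.8]
finger_gap: 25.6
finger_force: 98.6
```

>>> {"api": "servo_tool", "payload": {
  "increments": "0 0 0.1 0 0 0 0.8;0 0 0.1 0 0 0 0.8;0 0 0 0 0 0 0.8;0 0 0 0 0 0 0.8"
}}

```text
time: 17.18
tcp_pos: [579.5, 2.8, 121.5]
ee_rot: [0.001, 0.123, 0.992, -0.0]
ft_force: [-0.6, -2.3, 6.8]
finger_gap: 25.6
finger_force: 98.9
```

>>> {"api": "servo_tool", "payload": {
  "increments": "0 0 0.1 0 0 0 0.8;0 0 0.1 0 0 0 0.8;0 0 0.1 0 0 0 0.8;0 0 0 0 0 0 0.8;0 0 0 0 0 0 0.8"
}}

```text
time: 17.6
tcp_pos: [579.8, 2.6, 113.5]
ee_rot: [0.001, 0.122, 0.992, -0.001]
ft_force: [-2.0, -2.9, 10.3]
finger_gap: 26.0
finger_force: 99.4
```

>>> {"api": "servo_tool", "payload": {
  "increments": "0 0 0.07 0 0 0 0.8;0 0 0 0 0 0 0.8;0 0 0 0 0 0 0.8;0 0 0 0 0 0 0.8"
}}

```text
time: 17.93
tcp_pos: [579.8, 2.4, 111.7]
ee_rot: [0.001, 0.122, 0.992, -0.001]
ft_force: [-2.0, -3.4, 11.9]
finger_gap: 25.8
finger_force: 100.6
```

>>> {"api": "servo_tool", "payload": {
  "increments": "0 0 0.06 0 0 0 0.8;0 0 0 0 0 0 0.8;0 0 0 0 0 0 0.8;0 0 0 0 0 0 0.8"
}}

```text
time: 18.27
tcp_pos: [580.1, 2.4, 111.5]
ee_rot: [0.001, 0.122, 0.993, -0.001]
ft_force: [-5.9, -3.2, 18.1]
finger_gap: 25.5
finger_force: 101.0
```

>>> {"api": "servo_tool", "payload": {
  "increments": "0 0 0.04 0 0 0 0.8;0 0 0 0 0 0 0.8;0 0 0 0 0 0 0.8;0 0 0 0 0 0 0.8"
}}

```text
time: 18.6
tcp_pos: [580.3, 2.3, 111.4]
ee_rot: [0.001, 0.122, 0.993, -0.001]
ft_force: [-6.6, -2.5, 23.2]
finger_gap: 25.8
finger_force: 101.2
```

The force rises steeply at z 111.4, so the ring is on its bottom stop. I check steadiness and the sleeve, then hand in.

>>> {"api": "servo_tool", "payload": {
  "increments": "0 0 0 0 0 0 0.8;0 0 0 0 0 0 0.8;0 0 0 0 0 0 0.8;0 0 0 0 0 0 0.8"
}}

```text
time: 18.93
tcp_pos: [580.3, 2.3, 111.4]
ee_rot: [0.001, 0.122, 0.993, -0.001]
ft_force: [-7.1, -2.2, 23.1]
finger_gap: 25.6
finger_force: 101.2
```

Run:
```python
from h import *
a=snap("scene","s9");p=get_state();print(p["tcp_pos"],p["ft_force"],abs(np.array(p["joint_vel"])).max())
hs=cv2.cvtColor(a,cv2.COLOR_BGR2HSV)
for f,im in(("s8",cv2.imread("pics/s8.png")),("s9",a)):
    h=cv2.cvtColor(im,cv2.COLOR_BGR2HSV)[165:195,215:245];m=(h[...,1]>150)
    n,l,st,c=cv2.connectedComponentsWithStats(m.astype(np.uint8));i=1+st[1:,4].argmax();print(f,"sleeve",st[i],c[i])
x=cv2.cvtColor(a,cv2.COLOR_BGR2HSV)[180:235,225:295];print("seated base exp",proj("s9",(542,-117.5,28)))
u,v=proj("s9",(578.5,3,66));print("bulb exp",u,v);r=hs[int(v)];w=np.where((r[225:290,1]<70)&(r[225:290,2]>70))[0]+225;print(w.min(),w.max())
```

```text
[580.33181284   2.33126827 111.3999403 ] [-6.53849384 -2.87035485 21.5882683 ] 0.00138782712273498
s8 sleeve [  9   6  10  19 156] [13.61538462 14.83974359]
s9 sleeve [  8   6  11  19 159] [13.46540881 14.83647799]
seated base exp [228.5 186.6]
bulb exp 256.7 202.9
225 270
```

Steady, and the sleeve hasn't moved. Handing in.

```bash
python3 -c "
from plant import sign_off;print(sign_off())"
```

```text
the job is handed in; nothing more can be done
None
```

The job is handed in at about 19 s: the sleeve is fully home on the spigot (top at 73 mm), and the arm is still holding the reservoir upright, pressing the ring on its bottom stop at about 22 N.

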